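# Count to the third gap of the van's spice rack and push the tin in

## Task

Put one fingertip on the spice rack's rail at the first gap from the red-capped end and run it along the top of the rail, without lifting it, past the second gap to the third and no further, to count the gaps. Then push the blue tin along the worktop into that third gap until it is fully home against the back bar, keeping it upright and never lifting it. Leave the two jars, the onion and the mug where they are.

Things in the scene. Friction and masses are not known exactly. Their poses are not given: they have to be found in the camera images.
- rack: fixed dark wooden spice rack, 330 mm wide (y), floorless: tins slide on the worktop. Seven dividers, 6 mm thick, 50 tall, 54 apart, make six gaps 48 mm wide, open above and to the robot; divider front ends (rounded) at rack x = -12 mm. A flat-topped counting rail runs along the back, top 76 mm up. Origin: on the worktop, mid-width; +x away from the robot, +y to its left, z up
- stop_bar (a point): middle of the front face of the rack's low back bar, which stops the tins: 25 mm behind the rack's origin; the bar spans the whole width, 20 to 32 mm above the worktop; axes as the rack's
- rail_a: the dark piece of the counting rail behind the leftmost gap (seen from the robot): 40 mm along y and 10 mm more towards the end post, 20 mm deep, flush with the white pieces beside it. Origin: on its top face, at the middle of the gap, 76 mm above the worktop, 35 mm behind the rack's origin; axes as the rack's
- rail_b: the dark piece of the counting rail behind the second from the left gap (seen from the robot): 40 mm along y, 20 mm deep, flush with the white pieces beside it. Origin: on its top face, at the middle of the gap, 76 mm above the worktop, 35 mm behind the rack's origin; axes as the rack's
- rail_c: the dark piece of the counting rail behind the third from the left gap (seen from the robot): 40 mm along y, 20 mm deep, flush with the white pieces beside it. Origin: on its top face, at the middle of the gap, 76 mm above the worktop, 35 mm behind the rack's origin; axes as the rack's
- rail_d: the dark piece of the counting rail behind the fourth from the left gap (seen from the robot): 40 mm along y, 20 mm deep, flush with the white pieces beside it. Origin: on its top face, at the middle of the gap, 76 mm above the worktop, 35 mm behind the rack's origin; axes as the rack's
- rail_e: the dark piece of the counting rail behind the fifth from the left gap (seen from the robot): 40 mm along y, 20 mm deep, flush with the white pieces beside it. Origin: on its top face, at the middle of the gap, 76 mm above the worktop, 35 mm behind the rack's origin; axes as the rack's
- rail_f: the dark piece of the counting rail behind the rightmost gap (seen from the robot): 40 mm along y and 10 mm more towards the end post, 20 mm deep, flush with the white pieces beside it. Origin: on its top face, at the middle of the gap, 76 mm above the worktop, 35 mm behind the rack's origin; axes as the rack's
- joint_ab: flush white piece of the counting rail (14 mm along y, 20 mm deep) behind the divider between the gaps of rail_a and rail_b. Origin: centre of its top face, 76 mm above the worktop; axes as the rack's
- joint_bc: flush white piece of the counting rail (14 mm along y, 20 mm deep) behind the divider between the gaps of rail_b and rail_c. Origin: centre of its top face, 76 mm above the worktop; axes as the rack's
- joint_cd: flush white piece of the counting rail (14 mm along y, 20 mm deep) behind the divider between the gaps of rail_c and rail_d. Origin: centre of its top face, 76 mm above the worktop; axes as the rack's
- joint_de: flush white piece of the counting rail (14 mm along y, 20 mm deep) behind the divider between the gaps of rail_d and rail_e. Origin: centre of its top face, 76 mm above the worktop; axes as the rack's
- joint_ef: flush white piece of the counting rail (14 mm along y, 20 mm deep) behind the divider between the gaps of rail_e and rail_f. Origin: centre of its top face, 76 mm above the worktop; axes as the rack's
- red_post: wooden post with a red cap (32 mm across, top 88 mm above the worktop) at one end of the rail, 178 mm left or right of the rack's middle; counting starts at this end, which changes from run to run. Origin: centre of its foot
- white_post: the like post with a white cap at the other end of the rail. Origin: centre of its foot
- tin: round blue tin with a thin steel band, 40 mm across, 60 mm tall, about 0.13 to 0.25 kg, standing loose on the worktop in front of the rack. Origin: centre of its underside. Fully home, its axis is 30 mm nearer the robot than the rail's middle line (rack x about +5 mm) and its front stands about 3 mm proud of the divider ends
- tin_mid (a point): centre of the blue tin, half-way up (30 mm above its underside); z along the tin's axis
- jar_left: amber jar with a black cap, 40 mm across, 60 mm tall, standing in the leftmost gap; leave it alone. Origin: centre of its underside
- jar_right: green jar with a brass cap, 40 mm across, 60 mm tall, standing in the rightmost gap; leave it alone. Origin: centre of its underside
- onion: brown onion on the chopping board, 68 mm across and tall, bystander. Origin: centre of its underside
- mug: white mug, 76 mm across, 85 mm tall, bystander. Origin: centre of its underside
Not all that is in view belongs to the job. Of the things that look like the tin, take the one that is farthest from the robot's base at the start.

How it is judged:
On the way, in this order (a step that is already met when the one before it is completed fails the run):
1. a fingertip touches the dark rail at the first gap from the red-capped end (((y of red_post in the frame of rack above 0 m and contact force between the fingers and rail_a above 0.3 N) or (y of red_post in the frame of rack below 0 m and contact force between the fingers and rail_f above 0.3 N))), for 0.04 s.
2. it touches the white piece between first and second gap (((y of red_post in the frame of rack above 0 m and contact force between the fingers and joint_ab above 0.3 N) or (y of red_post in the frame of rack below 0 m and contact force between the fingers and joint_ef above 0.3 N))), for 0.04 s.
3. it touches the dark rail at the second gap (((y of red_post in the frame of rack above 0 m and contact force between the fingers and rail_b above 0.3 N) or (y of red_post in the frame of rack below 0 m and contact force between the fingers and rail_e above 0.3 N))), for 0.04 s.
4. it touches the white piece between second and third gap (((y of red_post in the frame of rack above 0 m and contact force between the fingers and joint_bc above 0.3 N) or (y of red_post in the frame of rack below 0 m and contact force between the fingers and joint_de above 0.3 N))), for 0.04 s.
5. it touches the dark rail at the third gap (((y of red_post in the frame of rack above 0 m and contact force between the fingers and rail_c above 0.3 N) or (y of red_post in the frame of rack below 0 m and contact force between the fingers and rail_d above 0.3 N))), for 0.04 s.
6. the tin stands fully home in the third gap (((y of red_post in the frame of rack above 0 m and x of tin_mid in the frame of rail_c above -0.036 m and y of tin_mid in the frame of rail_c between -0.008 and 0.008 m) or (y of red_post in the frame of rack below 0 m and x of tin_mid in the frame of rail_d above -0.036 m and y of tin_mid in the frame of rail_d between -0.008 and 0.008 m)) and angle between tin_mid's own z axis and vertical below 0.1 rad and height (world z) of tin_mid between 0.026 and 0.035 m and linear speed of tin below 0.02 m/s), for 0.2 s.
At the end, for the whole second after the job is handed in: The blue tin stands upright (within 0.1 rad) and at rest on the worktop in the third gap counted from the red-capped post, within 8 mm of the gap's middle line and within about 6 mm of touching the back bar (all of step 6).
It fails at once if the tin is lifted more than 10 mm off the worktop (height (world z) of tin_mid above 0.04 m).
It fails at once if the tin is tipped (angle between tin_mid's own z axis and vertical above 0.4 rad).
It fails at once if a finger touches the rail beyond the third gap ((y of red_post in the frame of rack above 0 m and (contact force between the fingers and rail_d above 0.3 N or contact force between the fingers and rail_e above 0.3 N or contact force between the fingers and rail_f above 0.3 N)) or (y of red_post in the frame of rack below 0 m and (contact force between the fingers and rail_c above 0.3 N or contact force between the fingers and rail_b above 0.3 N or contact force between the fingers and rail_a above 0.3 N))).
It fails at once if a jar in the rack, the onion or the mug is moved more than 15 mm (distance of any of jar_left, jar_right, onion, mug from where it was at the start of the episode above 0.015 m).
It also fails if it takes over 64 s, if anything falls off the work surface, if the arm or the gripper's body presses on something with over 40 N, if the wrist force passes 120 N, or if a joint passes its speed limit or range.

## Robot

A 6-joint arm with a two-finger parallel gripper is mounted at the origin on the work surface. World frame = base frame: x ahead of the robot, y to its left, z up, the work surface at z = 0. Lengths are in m, angles in rad, forces in N, time in s.
With the tool pointing down it reaches from about 0.275 to 0.85 m from the base axis. Payload 19 kg.
Tool frame: the origin (TCP) lies at the very end of the fingers, on their centre line; the grasp point (between the pads) lies 19 mm behind it; z points along the fingers, y is the direction in which the jaws open and shut (so a half turn about z gives the same grasp; the last joint's range is limited). The gripper opens to 85 mm and grips with 20 to 120 N. Pads are 22 mm wide; open, the fingers measure 114 mm over their backs; the gripper's body (76 mm by 85 mm) begins 54 mm behind the grasp point. The pads swing forward as they close: fully open they stand 13 mm farther back than shut.
Start: joints at [-1.358, 0.15, 1.437, -0, 1.554, -0.134], TCP at [0.195, -0.541, 0.231] pointing down, gripper open.
Joint ranges: [-2.8, 2.8], [-0.68, 2.1], [0.12, 2.68], [-1.39, 4.53], [0.16, 2.79], [-2.81, 2.81]. Speed limits (rad/s): [1.89, 1.89, 2.22, 3.01, 3.01, 3.01].

## Interface

Orientations are given as a rotation vector (axis times angle).
In Python, from station import bot, hand, planner, camera, ticket, outline_of, place_of, readout gives the robot as it stands. Calls block until the motion is done:
- bot.move_to(position, orientation): joint-space move of the TCP to a pose.
- bot.move_l(position, vel=0.15, rotation=None, stop_force=None): straight line of the TCP; rotation=None keeps the orientation; vel is the mean speed in m/s. With stop_force (N) it stops when the force on the tool has changed by that much, and returns True; else False.
- bot.set_joints(angles): joint-space move.
- hand.set_gripper(opening, newtons=None): finger opening in m; newtons is the grip in N (None keeps the last); returns when the fingers have stopped.
- bot.hold(seconds).
- planner.inverse_kinematics(position, orientation): joint angles nearest the present ones, or None.
- camera(name): name is "scene" or "top" or "wrist"; returns a dict with "frame" (400x640x3 uint8, red, green, blue), "intrinsics" (3x3 intrinsics, pixels), "k1" (the pictures are not rectified: a ray, as slopes to the right and down, at radius r is drawn at 1 + k1 r^2 times it, then the intrinsics apply), "R" (3x3) and "t" (3): a world point X has camera coordinates R X + t; the wrist camera has in their place "mount" (4x4, takes a point from camera to tool coordinates, whose origin is the TCP and whose axes are the flange's). Camera axes: x right, y down, z forward; pixel columns grow to the right and rows downward; lengths in m; the calibration is good to about 2 mm. A picture is of the moment at which its call begins: read the wrist's pose just before it. There is no depth.
A pose or a line that the arm cannot do raises bot.MotionError and nothing moves.
- ticket.close_job(): hands the job in, once; it reports no verdict.
Trained networks look in a picture, given as the dict that the camera call returned (one of the last four; its "shot" number tells which), for a name from the list of things; names that differ only in an ending like _2 or _b are one class to them, and where a whole thing is asked for, a point or a joint stands for the part that bears it (a point fixed in the world has none). Each returns a list of dicts, best first, with "confidence" (0 to 1); they miss things now and then, are a little off and sometimes report something else, mostly with a low value. They report only what shows in the picture. A call takes as long as a camera call. They do not tell look-alikes from the thing itself.
- outline_of(picture, thing): "mask" (400x640 bool, what is visible of it) and "rect" ([centre column, centre row, width, height] in pixels, round what is visible of it).
- place_of(picture, thing): "at" ([row, column] in pixels: a listed point, or the origin of a listed thing).
Readings, each from a call of its own:
- readout.get_time(): time.
- readout.get_q(): joint angles.
- readout.get_qd(): joint speeds.
- readout.get_tau(): joint torques, N m.
- readout.get_eef_pos(): TCP position.
- readout.get_tcp_rot(): TCP orientation.
- readout.get_wrist_force(): force on the tool from outside, world axes, zero at the start.
- readout.get_wrist_torque(): the same for the moment, N m.
- readout.get_gripper_width(): finger opening in m.
Only numpy, scipy, OpenCV 4.12 (cv2) and the standard library are available. Lean on these libraries where they do the work, as an engineer would, in place of code of your own. Each camera call takes 0.05 s, during which the arm holds its last target.

## Working session

There is one attempt and no reset: what is moved stays moved. The work goes in short steps, each a Python script; the robot and the scene stay as the last script left them, time stands still between calls to the robot, and variables do not carry over. Pictures are saved under pics/ and viewed, and the job is handed in when it is done.

```bash
ls; mkdir -p pics
python3 - <<'E'
from station import *
import cv2
for n in("scene","top","wrist"):
    p=camera(n); cv2.imwrite(f"pics/{n}0.png",p["frame"][:,:,::-1])
    print(n,p["intrinsics"],p["k1"],p.get("R"),p.get("t"),p.get("mount"))
    for th in("tin","red_post","white_post","rack","jar_left","jar_right","onion","mug"):
        print(th,[(x["confidence"],x["at"]) for x in place_of(p,th)])
print(readout.get_time(),readout.get_tcp_rot())
E
```

```text
pics
scene [[475.44728393   0.         320.61107327]
 [  0.         475.44728393 202.71005782]
 [  0.           0.           1.        ]] 0.034461083221499496 [[-0.34540931  0.93844853 -0.0026007 ]
 [ 0.77472449  0.2835822  -0.56513989]
 [-0.52961719 -0.1972194  -0.82499099]] [ 0.17208324 -0.38037045  1.63254026] None
tin [(0.86, [195.5, 328.7]), (0.85, [176.3, 331.2]), (0.68, [216.7, 293.8]), (0.56, [177.7, 361.6])]
red_post [(0.62, [195.3, 327.4]), (0.47, [223.5, 242.1])]
white_post [(0.52, [245.7, 367.4])]
rack [(0.56, [226.2, 303.8])]
jar_left [(0.63, [231.4, 353.3]), (0.39, [182.7, 175.7])]
jar_right [(0.46, [213.2, 259.6])]
onion [(0.84, [250.2, 496.2])]
mug [(0.82, [181.9, 178.1])]
top [[373.17089236   0.         320.17182193]
 [  0.         373.17089236 205.05309634]
 [  0.           0.           1.        ]] 0.0187873290072188 [[-1.67546995e-02 -9.99859527e-01  4.54075831e-04]
 [-9.95249307e-01  1.66338812e-02 -9.59277362e-02]
 [ 9.59067079e-02 -2.05915905e-03 -9.95388197e-01]] [0.02473518 0.52171571 1.03867424] None
tin [(0.68, [248.9, 324.3]), (0.53, [262.7, 293.7]), (0.48
[... 238 characters left out ...]
0.67, [180.0, 375.1])]
onion [(0.67, [218.6, 153.0]), (0.34, [173.1, 310.6])]
mug [(0.88, [190.0, 471.6]), (0.64, [178.1, 292.5])]
wrist [[303.18113308   0.         320.00837685]
 [  0.         303.18113308 198.3409298 ]
 [  0.           0.           1.        ]] -0.04752085942170529 None None [[ 1.17026533e-03 -9.60178068e-01 -2.79386306e-01  7.04157512e-02]
 [ 9.99999314e-01  1.13936631e-03  2.72991146e-04 -3.50380549e-04]
 [ 5.62032326e-05 -2.79386433e-01  9.60178743e-01 -1.43123547e-01]
 [ 0.00000000e+00  0.00000000e+00  0.00000000e+00  1.00000000e+00]]
tin []
red_post []
white_post []
rack []
jar_left []
jar_right []
onion []
mug []
1.35 [-3.09427370e+00 -5.41974106e-01 -1.45437661e-05]
```

View pics/scene0.png

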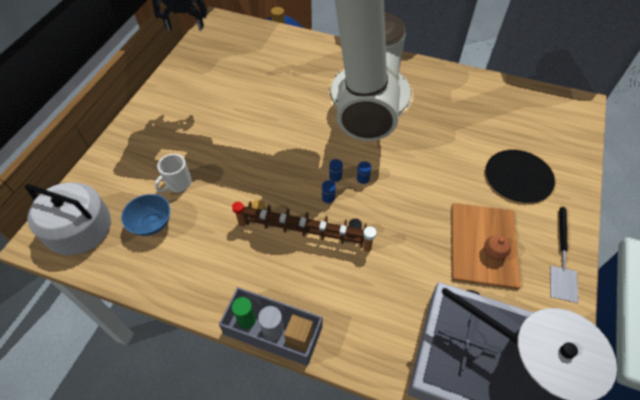

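View pics/top0.png

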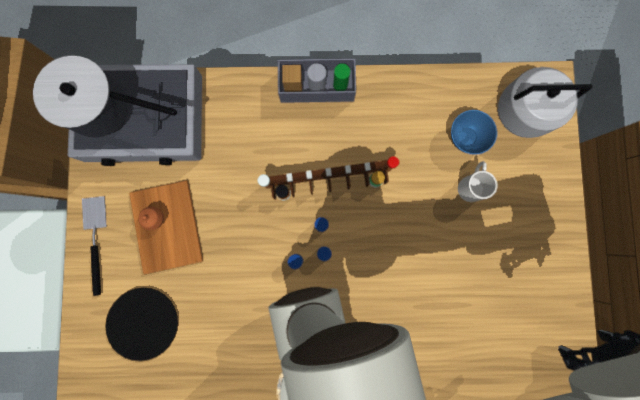

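```bash
python3 -c "
import cv2
a=cv2.imread('pics/top0.png')[130:290,220:420];cv2.imwrite('pics/topc.png',cv2.resize(a,None,fx=4,fy=3.7,interpolation=3)) 
a=cv2.imread('pics/scene0.png')[150:270,220:400];cv2.imwrite('pics/scenec.png',cv2.resize(a,None,fx=4.4,fy=4.4,interpolation=3))"
```

```text
(no output)
```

View pics/topc.png

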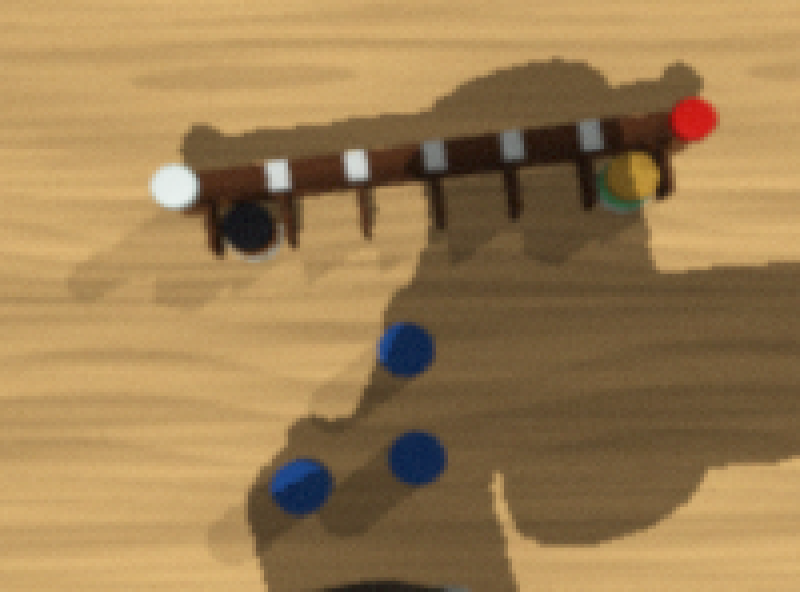

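View pics/scenec.png

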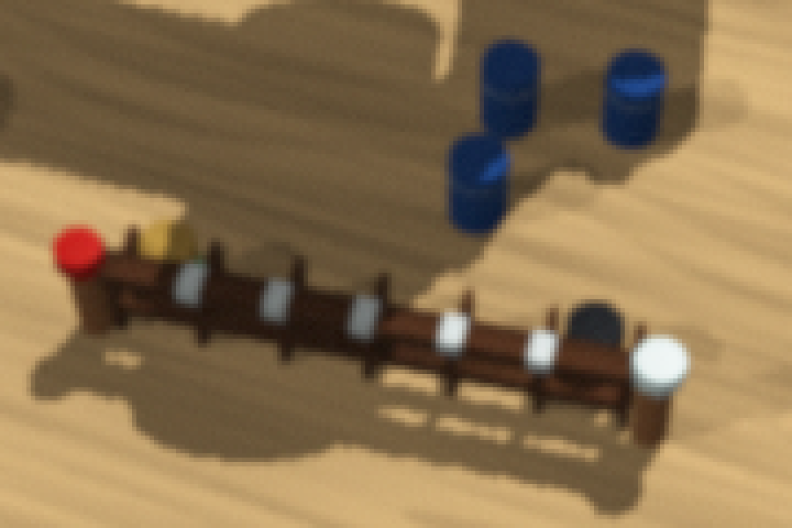

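```bash
cat > h.py <<'E'
from station import *
import numpy as np, cv2
from scipy.spatial.transform import Rotation as Rt
from scipy.optimize import least_squares
def pose(p,eef=None,rot=None):
    if p.get("R") is not None: return np.array(p["R"]),np.array(p["t"])
    M=np.array(p["mount"]); T=np.eye(4); T[:3,:3]=Rt.from_rotvec(rot).as_matrix(); T[:3,3]=eef
    W=np.linalg.inv(T@M); return W[:3,:3],W[:3,3]
def proj(p,X,RT=None):
    R,t=RT or pose(p); c=np.atleast_2d(X)@R.T+t; s=c[:,:2]/c[:,2:]
    s=s*(1+p["k1"]*(s**2).sum(1,keepdims=True)); K=np.array(p["intrinsics"])
    return s*[K[0,0],K[1,1]]+K[:2,2]
def unproj(p,uv,z,RT=None):
    f=lambda xy: proj(p,[xy[0],xy[1],z],RT)[0]-uv
    return least_squares(f,[0.5,0.]).x
def snap(n):
    e,r=readout.get_eef_pos(),readout.get_tcp_rot()
    p=camera(n); return p,(pose(p,e,r) if n=="wrist" else pose(p))
E
python3 - <<'E'
from h import *
for n in("top","scene"):
    p,RT=snap(n); f=p["frame"].astype(int); r,g,b=f[...,0],f[...,1],f[...,2]
    reg=np.zeros(r.shape,bool); reg[150:285,225:410]=1
    mx=f.max(2);mn=f.min(2)
    for nm,m,z in(("red",(r>150)&(g<70)&(b<70),.088),("white",(mn>110)&(mx-mn<35),.08),("tin",(b>60)&(b>2*r)&(b>1.3*g),.06)):
        m=m&reg
        k,l,s,c=cv2.connectedComponentsWithStats(m.astype(np.uint8))
        for i in range(1,k):
            if s[i,4]>8: 
                zz=.088 if nm=="red" or s[i,4]>60 and nm=="white" else .076 if nm=="white" else .06
                print(n,nm,s[i],c[i].round(1),zz,unproj(p,c[i],zz).round(4), unproj(p,c[i],.03).round(4) if nm=="tin" else "")
E
```

```text
top red [388 156  11  12  96] [392.8 161.6] 0.088 [ 0.6309 -0.1826] 
top white [365 163   4   6  19] [366.9 165.4] 0.076 [ 0.6241 -0.1137] 
top white [346 166   4   6  22] [347.5 168.5] 0.076 [ 0.6165 -0.0604] 
top white [326 169   4   6  19] [327.9 171.4] 0.076 [ 0.6094 -0.0066] 
top white [306 170   6   9  46] [308.5 174.2] 0.076 [0.6025 0.0465] 
top white [286 173   7   9  45] [289.  176.9] 0.076 [0.5959 0.0999] 
top white [258 174  12  13 114] [263.3 180. ] 0.088 [0.5864 0.1683] 
top tin [315 218  13  13 138] [320.9 224. ] 0.06 [0.4664 0.0149] [0.4677 0.0148]
top tin [318 247  13  14 135] [323.8 253.3] 0.06 [0.3865 0.0084] [0.3855 0.0081]
top tin [288 255  14  14 153] [294.7 261.2] 0.06 [0.3667 0.0877] [0.3651 0.0898]
scene red [233 202  11   9  70] [237.2 206.2] 0.088 [ 0.6346 -0.1848] 
scene white [261 211   4   5  15] [262.7 213.2] 0.076 [ 0.625  -0.1167] 
scene white [281 215   4   5  15] [282.4 217. ] 0.076 [ 0.6182 -0.0631] 
scene white [301 219   4   5  16] [302.3 220.9] 0.076 [ 0.6115 -0.0092] 
scene white [319 221   8   9  51] [322.3 224.8] 0.076 [0.6047 0.0441] 
scene white [339 225   8   9  54] [342.7 228.7] 0.076 [0.5976 0.098 ] 
scene white [363 226  14  13 135] [369.5 232.2] 0.088 [0.5911 0.1675] 
scene tin [323 160  19  42 338] [330.9 179.4] 0.06 [0.4454 0.0116] [0.4238 0.0044]
scene tin [358 162  13  20 166] [363.  170.5] 0.06 [0.3837 0.0874] [0.3603 0.0823]
```

```bash
cat >> h.py <<'E'
TH=np.arctan2(.0278,.2142)
J=np.array([.6105,-.0082])
XR=np.array([np.cos(TH),np.sin(TH)]);YR=np.array([-np.sin(TH),np.cos(TH)])
O=J-.035*XR
def w(xr,yr,z): return [*(O+xr*XR+yr*YR),z]
def rk(P): d=np.array(P)[:2]-O; return np.array([d@XR,d@YR]).round(4)
def ori(psi):
    c,s=np.cos(psi),np.sin(psi); return Rt.from_matrix(np.array([[c,s,0],[s,-c,0],[0,0,-1]])).as_rotvec()
E
python3 - <<'E'
from h import *
hand.set_gripper(0.0)
print(w(.026,-.137,.2))
bot.move_to(w(.026,-.137,.16),ori(TH-np.pi/2))
print(readout.get_time(),readout.get_eef_pos(),readout.get_q(),readout.get_wrist_force(),readout.get_gripper_width())
p,RT=snap("wrist"); cv2.imwrite("pics/w1.png",p["frame"][:,:,::-1])
E
```

```text
[np.float64(0.6192075492496427), np.float64(-0.14521889864564322), 0.2]
4.6917 [ 0.61909336 -0.145713    0.16006772] [-3.52152655e-01  3.07945537e-01  1.38976990e+00 -1.05599856e-04
  1.44378254e+00  2.66051014e+00] [-0.20449451 -0.3481622  -1.2671017 ] 0.00023183306485615918
```

View pics/w1.png

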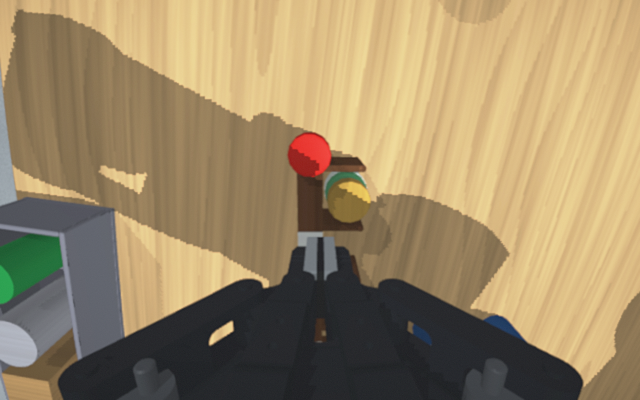

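Run:
```python
from h import *
p,RT=snap("wrist")
f=p["frame"].astype(int);m=(f[...,0]>150)&(f[...,1]<70)&(f[...,2]<70)
v,u=np.nonzero(m); x=unproj(p,[u.mean(),v.mean()],.088,RT); print("red",x,rk(x))
bot.move_to(w(.026,-.137,.16),ori(TH+np.pi/2))
p,RT=snap("wrist"); cv2.imwrite("pics/w2.png",p["frame"][:,:,::-1])
print(readout.get_time(),readout.get_q())
f=p["frame"].astype(int);m=(f.min(2)>90)&(f.max(2)-f.min(2)<35)
k,l,s,c=cv2.connectedComponentsWithStats(m.astype(np.uint8))
for i in range(1,k):
    if s[i,4]>60: 
        x=unproj(p,c[i],.076,RT);print(s[i],c[i].round(1),x.round(4),rk(x))
```

```text
red [ 0.63070317 -0.18750407] [ 0.032  -0.1804]
7.6 [-3.51387856e-01  3.08025714e-01  1.38979835e+00  1.36541592e-05
  1.44377348e+00 -4.80066612e-01]
[317   0  32  21 662] [332.7   9.9] [ 0.6094 -0.0085] [ 0.0339 -0.0001]
[  537     0   103   400 23374] [602.1 195.4] [ 0.8453 -0.1081] [ 0.255  -0.1292]
[317  82  30  22 634] [331.7  92.5] [ 0.6161 -0.0614] [ 0.0338 -0.0534]
[317 158  28  19 528] [330.6 167. ] [ 0.6228 -0.1147] [ 0.0335 -0.1072]
[301 165  16  28 108] [311.1 174.1] [ 0.6088 -0.1221] [ 0.0187 -0.1127]
[304 237  13  42 384] [310.7 255.4] [ 0.6168 -0.19  ] [ 0.0178 -0.1811]
[324 237  13  42 378] [329.3 255.5] [ 0.6321 -0.188 ] [ 0.0332 -0.1811]
```

View pics/w2.png

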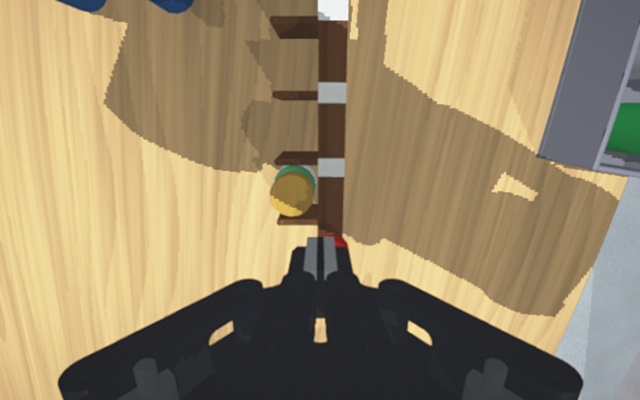

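Run:
```python
from h import *
bot.move_l(w(.028,-.137,.09),vel=.12)
f0=readout.get_wrist_force()
r=bot.move_l(w(.028,-.137,.070),vel=.02,stop_force=3)
print(r,f0,readout.get_wrist_force(),readout.get_eef_pos(),rk(readout.get_eef_pos()))
bot.hold(.2)
print(readout.get_wrist_force(),readout.get_eef_pos(),readout.get_time())
```

```text
True [0.27520346 0.86324125 0.66532956] [0.13766029 0.5514641  7.03031209] [ 0.62119162 -0.14497231  0.07605921] [ 0.028 -0.137]
[-0.44980933 -0.06076197  6.60350675] [ 0.62118795 -0.14495308  0.07604823] 9.2333
```

Run:
```python
from h import *
z=.0755
for y in(-.131,-.125,-.115,-.105):
    bot.move_l(w(.028,y,z),vel=.025)
    f=readout.get_wrist_force(); e=readout.get_eef_pos()
    print(y,f.round(2),rk(e),e[2].round(5),readout.get_time())
    if f[2]<3.5: z-=.0003
    if f[2]>12: z+=.0003
```

```text
-0.131 [ 0.31 -1.05  6.35] [ 0.0284 -0.1313] 0.07604 9.6167
-0.125 [-0.26 -1.24  6.99] [ 0.0284 -0.1253] 0.07604 10.0083
-0.115 [ 0.08 -1.03  6.67] [ 0.0284 -0.1153] 0.07604 10.5583
-0.105 [-0.24 -1.08  7.08] [ 0.0284 -0.1053] 0.07605 11.1083
```

Run:
```python
from h import *
z=.0755
for y in(-.095,-.085,-.075,-.065,-.055,-.045,-.038,-.031):
    bot.move_l(w(.028,y,z),vel=.03)
    f=readout.get_wrist_force(); e=readout.get_eef_pos()
    print(y,f.round(2),rk(e),e[2].round(5),readout.get_time())
    if f[2]<3.5: z-=.0003
    if f[2]>12: z+=.0003
bot.hold(.15)
p,RT=snap("wrist"); cv2.imwrite("pics/w3.png",p["frame"][:,:,::-1])
bot.move_l(w(.026,-.031,.11),vel=.1)
bot.move_l(w(-.1043,.041,.17),vel=.2)
bot.move_to(w(-.12,.041,.2),ori(TH))
hand.set_gripper(.085,20)
p,RT=snap("wrist"); cv2.imwrite("pics/w4.png",p["frame"][:,:,::-1])
print(readout.get_eef_pos(),readout.get_time(),readout.get_q())
for o in place_of(p,"tin"): x=unproj(p,o["at"][::-1],0,RT);print(o,x,rk(x))
for o in place_of(p,"tin_mid"): x=unproj(p,o["at"][::-1],.03,RT);print(o,x,rk(x))
p,RT=snap("top"); cv2.imwrite("pics/t4.png",p["frame"][:,:,::-1])
```

```text
-0.095 [ 0.01 -0.46  7.53] [ 0.0284 -0.0952] 0.07605 11.5917
-0.085 [-0.17 -0.78  6.43] [ 0.0284 -0.0852] 0.07602 12.075
-0.075 [ 0.63 -0.    7.7 ] [ 0.0284 -0.0752] 0.07602 12.5583
-0.065 [ 0.15 -0.83  7.28] [ 0.0284 -0.0652] 0.076 13.0417
-0.055 [-0.8  -0.67  6.85] [ 0.0284 -0.0552] 0.07603 13.525
-0.045 [-0.57  0.08  7.02] [ 0.0284 -0.0452] 0.07602 14.0083
-0.038 [-0.2  -0.57  7.75] [ 0.0284 -0.0382] 0.07602 14.3917
-0.031 [-0.23 -0.14  7.43] [ 0.0284 -0.0312] 0.07605 14.775
[0.45152794 0.01249914 0.20001212] 18.7 [-1.43167402e-01 -9.72516108e-02  1.75463414e+00 -1.63993199e-05
  1.48414451e+00  1.29856272e+00]
{'at': [227.7, 316.9], 'confidence': 0.96} [0.38498602 0.00772161] [-0.1866  0.0448]
{'at': [155.7, 323.1], 'confidence': 0.89} [0.4726228  0.01186544] [-0.0991  0.0376]
{'at': [6.7, 507.0], 'confidence': 0.68} [ 0.65126242 -0.15557781] [ 0.0565 -0.1514]
{'at': [235.0, 248.4], 'confidence': 0.66} [0.36445908 0.0897602 ] [-0.1964  0.1288]
{'at': [2.4, 406.0], 'confidence': 0.41} [ 0.63862534 -0.05074037] [ 0.0574 -0.0458]
{'at': [165.2, 321.0], 'confidence': 0.91} [0.46674628 0.01359244] [-0.1048  0.0401]
{'at': [238.9, 316.5], 'confidence': 0.82} [0.38349029 0.00769146] [-0.1881  0.045 ]
{'at': [246.8, 246.4], 'confidence': 0.7} [0.36340233 0.08519357] [-0.198   0.1244]
{'at': [59.9, 232.0], 'confidence': 0.67} [0.55739415 0.11186093] [-0.0022  0.1259]
```

View pics/w3.png

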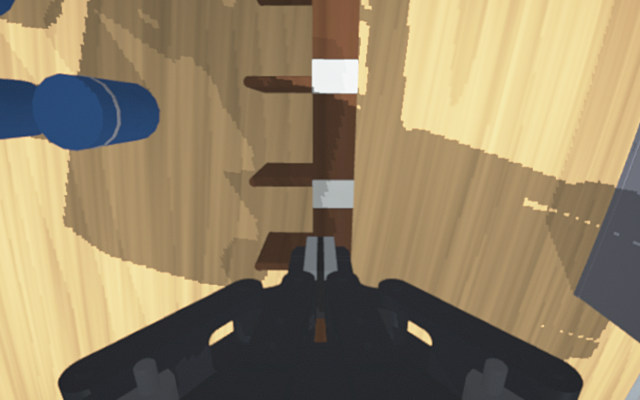

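View pics/w4.png

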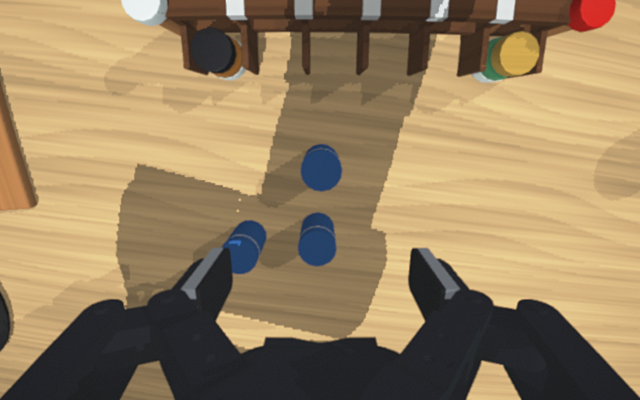

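Run:
```python
from h import *
bot.move_to(w(-.104,.040,.12),ori(TH))
bot.move_l(w(-.104,.040,.015),vel=.1)
print(readout.get_wrist_force().round(2))
hand.set_gripper(.03,20)
print(readout.get_gripper_width(),readout.get_wrist_force().round(2),readout.get_eef_pos(),readout.get_time())
p,RT=snap("wrist"); cv2.imwrite("pics/w5.png",p["frame"][:,:,::-1])
```

```text
[-0.52 -0.2  -0.21]
0.039766706032982053 [-1.75  0.82  5.86] [0.46761149 0.01363693 0.01526514] 20.9583
```

View pics/w5.png

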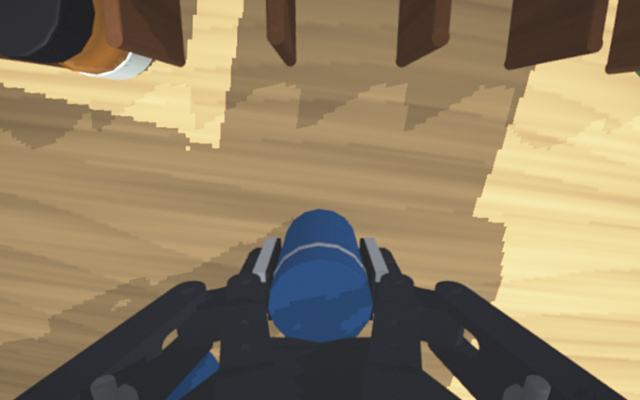

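Run:
```python
from h import *
z=.0153
print(bot.move_l(w(-.060,-.027,z),vel=.06,stop_force=15),readout.get_wrist_force().round(2))
p,RT=snap("wrist"); cv2.imwrite("pics/w6.png",p["frame"][:,:,::-1])
print(bot.move_l(w(-.030,-.027,z),vel=.04,stop_force=12),readout.get_wrist_force().round(2))
p,RT=snap("wrist"); cv2.imwrite("pics/w7.png",p["frame"][:,:,::-1])
print(readout.get_gripper_width(),rk(readout.get_eef_pos()),readout.get_time())
```

```text
False [-1.53  0.6   2.47]
False [-2.56 -1.44  3.37]
0.039689697640300954 [-0.0298 -0.027 ] 23.4917
```

View pics/w6.png

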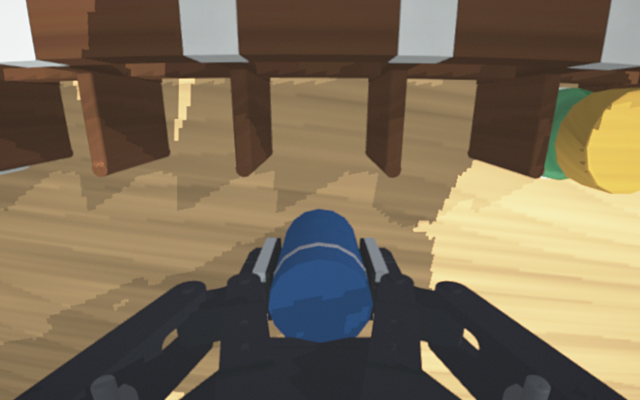

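View pics/w7.png

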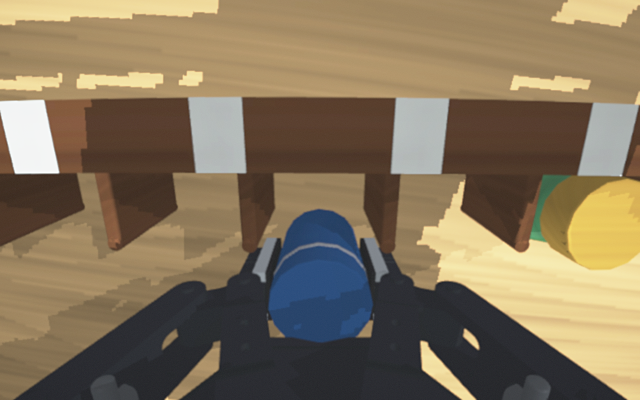

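Run:
```python
from h import *
hand.set_gripper(.058,20)
bot.move_l(w(-.090,-.027,.018),vel=.06)
hand.set_gripper(0.,20)
print(readout.get_wrist_force().round(2),readout.get_time())
p,RT=snap("wrist"); cv2.imwrite("pics/w8.png",p["frame"][:,:,::-1])
bot.move_l(w(-.065,-.027,.018),vel=.05)
r=bot.move_l(w(-.040,-.027,.018),vel=.03,stop_force=8)
print(r,readout.get_wrist_force().round(2),rk(readout.get_eef_pos()))
if not r:
    r=bot.move_l(w(-.020,-.027,.018),vel=.02,stop_force=8)
    print(r,readout.get_wrist_force().round(2),rk(readout.get_eef_pos()),readout.get_time())
p,RT=snap("wrist"); cv2.imwrite("pics/w9.png",p["frame"][:,:,::-1])
```

```text
[ 0.05 -0.12  0.24] 25.5417
False [-1.15  0.79  0.3 ] [-0.04  -0.027]
True [-3.06 -0.95  2.25] [-0.0266 -0.0269] 27.925
```

View pics/w8.png

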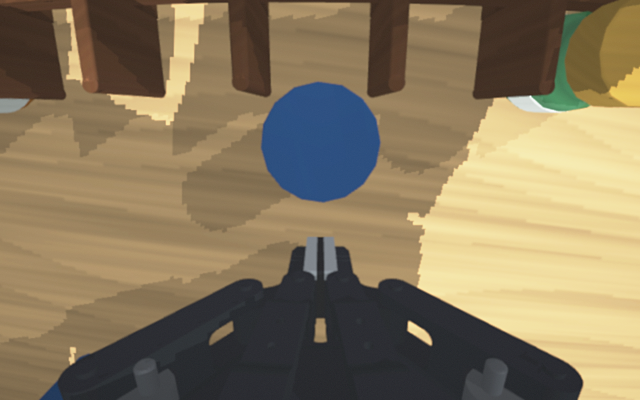

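View pics/w9.png

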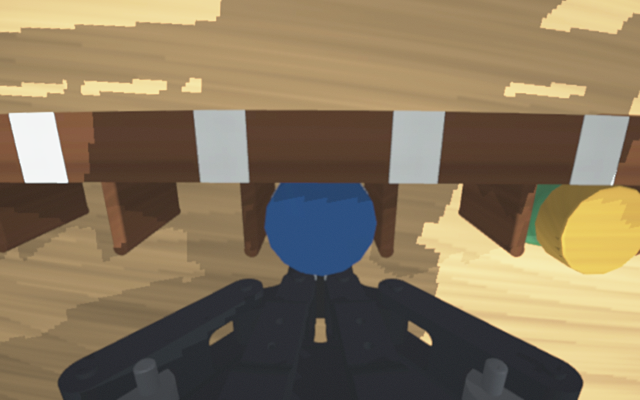

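Run:
```python
from h import *
r=bot.move_l(w(-.021,-.027,.018),vel=.015,stop_force=10)
print(r,readout.get_wrist_force().round(2),rk(readout.get_eef_pos()))
bot.hold(.3)
bot.move_l(w(-.080,-.027,.02),vel=.06)
bot.move_l(w(-.11,-.027,.15),vel=.15)
p,RT=snap("wrist"); cv2.imwrite("pics/w10.png",p["frame"][:,:,::-1])
f=p["frame"].astype(int); r,g,b=f[...,0],f[...,1],f[...,2]
m=(b>60)&(b>2*r)&(b>1.3*g)
k,l,s,c=cv2.connectedComponentsWithStats(m.astype(np.uint8))
for i in range(1,k):
    if s[i,4]>200: x=unproj(p,c[i],.06,RT); print(s[i],c[i],rk(x))
for o in place_of(p,"tin_mid"): x=unproj(p,o["at"][::-1],.03,RT);print(o,rk(x))
m=(f.min(2)>90)&(f.max(2)-f.min(2)<35)
k,l,s,c=cv2.connectedComponentsWithStats(m.astype(np.uint8))
for i in range(1,k):
    if s[i,4]>150: print(c[i],rk(unproj(p,c[i],.076,RT)))
print(readout.get_time())
```

```text
True [-4.19  0.22  2.72] [-0.0267 -0.0268]
[ 293   16   56   61 2587] [320.4947816   46.30614612] [ 0.0033 -0.0268]
[230 237  41  36 676] [254.14940828 250.00739645] [-0.1535  0.0289]
[150 246  46  41 928] [176.88469828 261.37068966] [-0.1649  0.0968]
[218 258  45  31 847] [238.96340024 271.71546635] [-0.1744  0.0435]
[ 130  267   46   42 1484] [152.49123989 287.6287062 ] [-0.1915  0.1231]
{'at': [273.5, 170.3], 'confidence': 0.89} [-0.1947  0.1215]
{'at': [265.2, 247.0], 'confidence': 0.62} [-0.1846  0.0442]
{'at': [54.6, 320.3], 'confidence': 0.59} [ 0.0027 -0.0266]
[16.96845794 11.93691589] [0.0272 0.1773]
[113.73170732   7.67750678] [0.026  0.1078]
[194.540625   6.45625 ] [0.025 0.054]
[277.65156794   5.83623693] [0.0245 0.0005]
[361.56747405   5.84775087] [ 0.0245 -0.0529]
[444.99693252   6.8803681 ] [ 0.0249 -0.1065]
[435.50955414  80.89808917] [-0.0204 -0.1044]
[144.49681529  81.05732484] [-0.02    0.0931]
[310.78422274 255.57772622] [-0.1503 -0.0194]
[329.2147806  255.13856813] [-0.1499 -0.0339]
30.6833
```

View pics/w10.png

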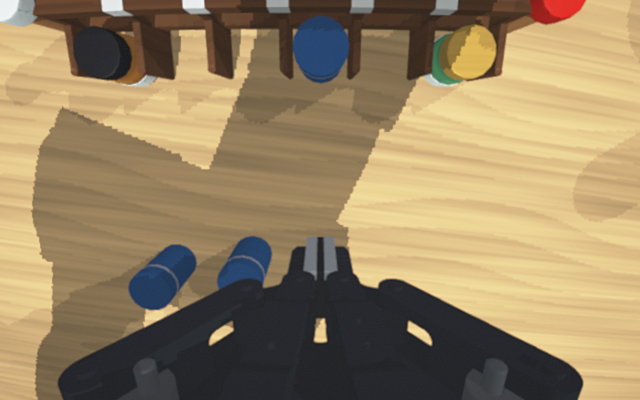

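Run:
```python
from h import *
ticket.close_job(); print(readout.get_time())
```

```text
the job is handed in; nothing more can be done
the job is handed in; nothing more can be done
```

The gaps are counted and the blue tin stands in the third gap from the red-capped end. I handed the job in at about 31 s of the 64 s allowed, and no verdict was given.

- **Counting:** The red-capped post is at the robot's right. I ran the closed fingertips along the rail from the first gap to the third without lifting. At every reading the force was 6 to 8 N and the height about 76 mm. They stopped inside the third gap's dark piece. Most of the contact was on the rear fingertip, but the front one may have overlapped the rail edge slightly.
- **Moving the tin:** I took the farthest of the three blue tins. I held it lightly between the fingers and slid it along the worktop to the gap's mouth, then let go. I pushed it home with the closed fingers, and it stopped firmly twice at the same place, where I expected it to be fully home.
- **Last checks:** The final wrist picture shows the tin upright in the third gap, with no visible change to the two jars. It measured within about 1 mm of the gap's middle line, at rack x of about +3 mm against a nominal +5 mm. My rack origin may be about 1 mm off, which explains part of that 2 mm. The tin would still meet the limit, which is about -1 mm. I did not re-measure the onion or the mug, but the arm never went near them.

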